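# Wind the vise slide to its index clip

### The job

Two hand-fed slides stand on the bench, each with a hand crank on its square shaft end. Turn the crank of the slide that carries the blue vise with the brass block, several full turns, until the black pointer on its carriage stands over that slide's red clip. Move the carriage only by its crank, keep the crank seated on its square, leave the other slide as it is, and let go of the crank at the end.

Things in the scene. Friction and masses are not known exactly. Their poses are not given: they have to be found in the camera images.
- crank: Dark steel crank, loose on an upright 14 mm square shaft; only its 0.3 kg holds it down. Origin: shaft axis, underside of hub (34x34x25 mm), 80 mm above bench; z up, x along the arm to the handle: upright black free-spinning sleeve, 22 mm across, axis at x = 45 mm, 20 to 65 mm above origin. Turns with about 3 N, stays put. Clockwise from above drives the carriage away, 20 mm per turn.
- carriage: Aluminium carriage (80 mm along the slide, 92 across) with the blue vise and brass block (top 90 mm above the bench), on the crank's slide. Origin: tip of its black pointer (6 mm wide), sticking out to its +y side, 34 mm above the bench. x points along the slide away from the crank; clockwise cranking drives it to +x, at most 85 mm from its start.
- clip: Red index clip, 20 mm along the slide, 22 mm wide, 28 mm high, fixed beside the same slide under the pointer's path; 42 to 68 mm ahead of the pointer (+x) at the start. Origin: centre of its underside; axes parallel to the carriage's. The pointer passes just above it.
- other_crank_knob (a point): On the other slide (grey angle plate and steel cylinder on its carriage), to be left alone: a point on the axis of the black handle of its identical crank, 130 mm above the bench.
Things that resemble listed ones, but are neither listed nor needed, are in the scene too. Leave any brown or purple look-alike of the clip alone.

How it is judged:
By the outcome, as a careful person would: the job done as asked, in the order asked, and still so for the second after the job is handed in, with the robot touching nothing.
It also fails if it takes over 58 s, if anything falls off the work surface, if the arm or the gripper's body presses on something with over 40 N, if the wrist force passes 120 N, or if a joint passes its speed limit or range.

### The arm

A 6-joint arm with a two-finger parallel gripper is mounted at the origin on the work surface. World frame = base frame: x ahead of the robot, y to its left, z up, the work surface at z = 0. Lengths are in m, angles in rad, forces in N, time in s.
With the tool pointing down it reaches from about 0.35 to 0.875 m from the base axis. Payload 15.5 kg.
Tool frame: the origin (TCP) lies midway between the tips of the shut fingers; the grasp point (between the pads) lies 19 mm behind it (bot.grip_depth is the z of the grasp point in the tool frame, in m); z points along the fingers, y is the line along which they close (so a half turn about z gives the same grasp; the last joint's range is limited). The gripper opens to 85 mm and grips with 20 to 120 N. Pads are 22 mm wide; open, the fingers measure 114 mm over their backs; the gripper's body (76 mm by 85 mm) begins 54 mm behind the grasp point. The pads swing forward as they close: fully open they stand 13 mm farther back than shut.
Start: joints at [1.226, 0.494, 1.345, -0, 1.302, -0.096], TCP at [0.155, 0.606, 0.231] pointing down, gripper open.
Joint ranges: [-2.91, 2.91], [-0.82, 2.16], [0.22, 2.67], [-1.22, 4.37], [0.12, 2.79], [-3.08, 3.08]. Speed limits (rad/s): [1.89, 1.89, 2.57, 3.01, 3.01, 3.01].

### API

Orientations are given as a rotation vector (axis times angle).
In Python, from station import bot, cams, models gives the robot as it stands. The module is installed in compiled form; this text tells all that it offers.
- The arm moves only by the tool step_arm, never from a script. Its argument "rows" is a list of rows, each a list of 7 numbers: the shift along the tool's x, y, z normalised to -1 to 1, where 1 is 100 mm, then the turn, a rotation vector about the tool's x, y, z normalised to -1 to 1, where 1 is pi rad, then the finger opening in mm, from 0 to 85.4. In form: [[x, y, z, ax, ay, az, gripper], ...]. A call has exactly 5 rows; each row shifts and turns the commanded pose from where the row before left it, along the tool's axes as they then stand; what a row does not reach is not made up. A row lasts 1/8 s, in which the tool goes at most 62.5 mm and 10.7 degrees, less where a joint would pass 70% of its speed; a pose out of reach is approached as far as the arm can. A call with a number of a shift or a turn outside -1 to 1 is refused whole. A call with a gripper value outside its range is refused whole. The fingers move at their own pace and stop on an object; the grip force is fixed at half the most. Time passes only in rows, so rows that do not move let the fingers close, or fill a call up. It gives the time, the measured TCP pose, the force, the opening and the grip force at its end, in the units of the state.
- bot.sense(): the state, without advancing time (a new reading comes with each control period).
- cams.snapshot(name): name is "side" or "top"; returns the picture (400x640x3 uint8, red, green, blue); there is no depth.
- cams.calibration(name): a dict with "fovy" (degrees; the focal length in pixels is half the picture's height over the tangent of half this angle, whatever the lens; pixels are square), "cx", "cy" (the principal point, pixels), "R" (3x3) and "t" (3): a world point X has camera coordinates R X + t. Camera axes: x right, y down, z forward; pixel columns grow to the right and rows downward; lengths in m; the calibration is good to about 2 mm. A picture is of the moment at which its call begins. calibration takes no time and is no camera call.
- bot.job_done(): hands the job in; it is judged then, once.
Trained networks look in the newest picture that a camera, given by its name, has taken for a name from the list of things; names that differ only in an ending like _2 or _b are one class to them, and where a whole thing is asked for, a point or a joint stands for the part that bears it (a point fixed in the world has none). Each returns a list of dicts, best first, with "score" (0 to 1); they miss things now and then, are a little off and sometimes report something else, mostly with a low value. They report only what shows in the picture. A call takes as long as a camera call. They do not tell look-alikes from the thing itself.
- models.look_for(target, camera): "point" ([column, row] in pixels, amid what is visible of it).
The state is a dict: "clock": time; "q": joint angles; "qd": joint speeds; "joint_efforts": joint torques, N m; "eef_pos": TCP position; "tcp_rot": TCP orientation; "contact_force": force on the tool from outside, world axes, zero at the start; "wrist_torque": the same for the moment, N m; "opening": finger opening in m; "grip_force": force on a finger pad.
Only numpy, scipy, OpenCV 4.12 (cv2) and the standard library are available. Lean on these libraries where they do the work, as an engineer would, in place of code of your own. Each camera call takes 0.05 s, during which the arm holds its last target. There are 200 camera calls.

## Working session

There is one attempt and no reset: what is moved stays moved. The work goes in short steps, Python scripts to look and compute and a tool call to move; the robot and the scene stay as the last step left them, time stands still between calls to the robot, and variables do not carry over. Pictures are saved under pics/ and viewed, at most 10 in all, crops included, and the job is handed in when it is done.

Besides the shell and the picture viewer there is one more tool, called as a command line: name --pt "numbers of a row" for each row, then --argument value for the rest. step_arm: Moves the arm, as the interface text tells. Scaled input: -1 to 1 covers 100 mm each way for a shift and pi rad each way for a turn. Its arguments: {"type":"object","properties":{"rows":{"type":"array"}},"required":["rows"]}

```bash
mkdir -p pics
cat > h.py <<'E'
import numpy as np, cv2
from station import bot,cams,models
def snap(n,f):
    im=cams.snapshot(n); cv2.imwrite(f'pics/{f}.png',im[:,:,::-1]); return im
def ray(n,p):
    c=cams.calibration(n); f=200/np.tan(np.radians(c['fovy'])/2)
    R=np.array(c['R']);t=np.array(c['t'])
    d=R.T@np.array([(p[0]-c['cx'])/f,(p[1]-c['cy'])/f,1]); return -R.T@t,d
def at(n,p,z):
    o,d=ray(n,p); return (o+d*(z-o[2])/d[2]).round(4)
def proj(n,X):
    c=cams.calibration(n); f=200/np.tan(np.radians(c['fovy'])/2)
    v=np.array(c['R'])@X+np.array(c['t']); return (v[:2]/v[2]*f+[c['cx'],c['cy']]).round(1)
E
python3 - <<'E'
from h import *
print(bot.sense())
for n in('top','side'):
    snap(n,n+'0'); c=cams.calibration(n); print(n,c, -np.array(c['R']).T@c['t'])
    for t,z in(('crank',.13),('carriage',.06),('clip',.028),('other_crank_knob',.13)):
        for r in models.look_for(t,n)[:4]: print(n,t,np.round(r['point'],1),round(r['score'],2),at(n,r['point'],z))
E
```

```text
{'clock': 0.0, 'q': array([ 1.22551499e+00,  4.94150265e-01,  1.34613050e+00,  8.25684863e-06,
        1.30247606e+00, -9.54723391e-02]), 'qd': array([ 3.24247920e-04,  1.04950505e-03, -1.51476139e-03,  1.41270761e-03,
       -7.02893350e-04, -9.01134037e-06]), 'joint_efforts': array([ 5.07598234e-04, -8.82122326e+01, -3.83889663e+01, -1.17339646e-04,
        9.62358172e-03, -8.32902379e-05]), 'eef_pos': array([0.1543702 , 0.60527425, 0.23072093]), 'tcp_rot': array([-3.91350223e-01, -3.11685715e+00,  1.78158178e-03]), 'contact_force': array([-0.26882402,  0.62774058, -0.20725087]), 'wrist_torque': array([ 0.02724035, -0.01372779, -0.01480003]), 'grip_force': 0.0, 'opening': 0.08533772603285655}
top {'fovy': 57.9086342414968, 'cx': 326.6589865165736, 'cy': 203.0214539779852, 'R': array([[ 4.33110030e-04, -9.99859163e-01,  1.67769502e-02],
       [-9.86786678e-01, -3.14560076e-03, -1.61994313e-01],
       [ 1.62024272e-01, -1.64851096e-02, -9.86649064e-01]]), 't': array([0.0175425 , 0.61760449, 0.85469748])} [0.47095455 0.03357255 0.94304057]
top crank [251.3 241. ] 0.8 [0.518  0.1883 0.13  ]
top carriage [273.1 199. ] 0.55 [0.6256 0.1514 0.06  ]
top clip [254.5 175.4] 0.56 [0.6931 0.2052 0.028 ]
top other_crank_knob [423.4 225.2] 0.49 [ 0.5542 -0.1994  0.13  ]
side {'fovy': 53.91454482993156, 'cx': 318.0312705708716, 'cy': 196.01541640532434, 'R': array([[-0.97246691, -0.23296445, -0.0059732 ],
       [-0.16349011,  0.70027631, -0.69489861],
       [ 0.16606956, -0.67478934, -0.71908292]]), 't': array([0.5773941 , 0.13972429, 0.75495161])} [0.45896571 0.54609999 0.64341591]
side crank [336.9 273. ] 0.55 [0.5114 0.2167 0.13  ]
side carriage [274.9 258.3] 0.69 [0.6328 0.167  0.06  ]
side clip [208.7 336.2] 0.76 [0.7001 0.3163 0.028 ]
side clip [259.3 344.1] 0.61 [0.6158 0.3098 0.028 ]
side clip [235.4 282.5] 0.57 [0.6954 0.2126 0.028 ]
side other_crank_knob [355.1 117.5] 0.47 [ 0.5536 -0.1933  0.13  ]
```

View pics/top0.png

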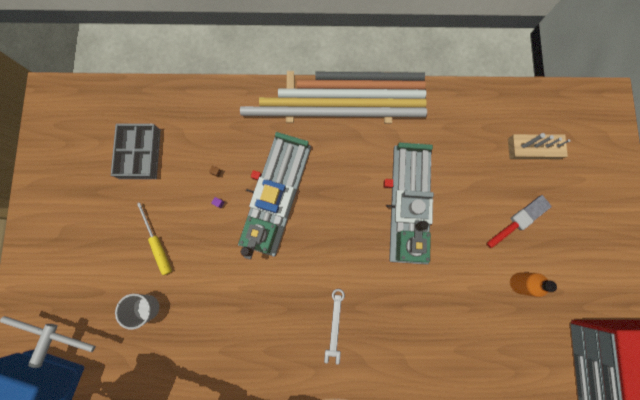

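View pics/side0.png

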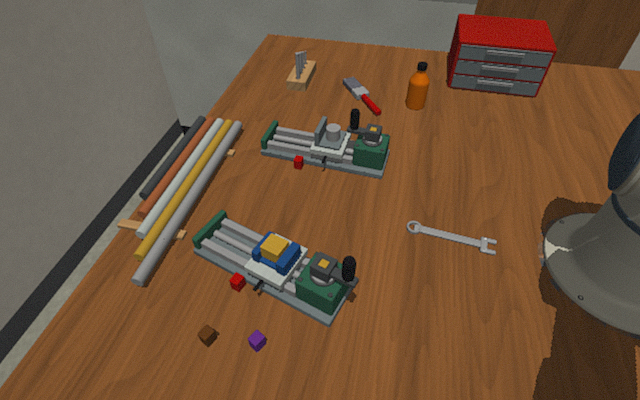

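Top view: the blue-vise slide is the left one, with its hub near (257,234), black handle near (247,251), red clip near (256,175) and pointer near (250,190). The brown (215,171) and purple (217,202) cubes are decoys.

Run:
```python
from h import *
a=cv2.imread('pics/top0.png')[125:270,220:320]; b=cv2.imread('pics/side0.png')[205:330,185:365]
a=cv2.resize(a,None,fx=4,fy=4,interpolation=cv2.INTER_CUBIC); b=cv2.resize(b,(390,271),interpolation=cv2.INTER_CUBIC)
o=np.zeros((580,800,3),np.uint8); o[:,:400]=a; o[:271,405:795]=b; cv2.imwrite('pics/z.png',o)
```

```text
(no output)
```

View pics/z.png

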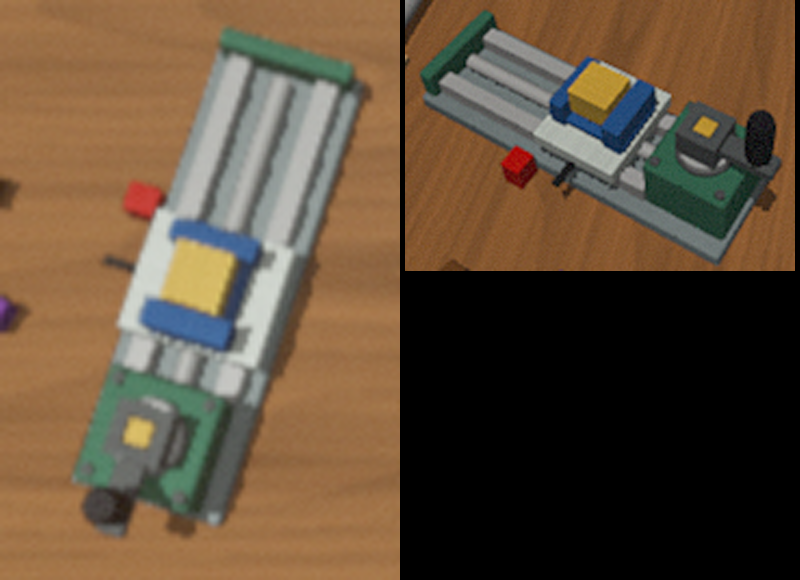

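Run:
```python
from h import *
def tri(a,b):
    A=[];r=[]
    for n,p in(('top',a),('side',b)):
        o,d=ray(n,p);d/=np.linalg.norm(d);P=np.eye(3)-np.outer(d,d);A.append(P);r.append(P@o)
    return np.linalg.lstsq(np.vstack(A),np.hstack(r),rcond=None)[0].round(4)
T=lambda x,y:(220+x/4,125+y/4); S=lambda x,y:(185+(x-405)*.4615,205+y*.461)
for nm,t,s,z in(('shaft',T(138,432),S(706,127),.107),('knobtop',T(103,501),S(761,117),.145),('tip',T(106,260),S(556,184),.034),('clip',T(143,197),S(518,160),.028)):
    print(nm,tri(t,s),at('top',t,z),at('side',s,z))
for nm,p,q,z in(('base right edge',T(222,522),T(362,90),.012),('carr left edge',T(119,326),T(160,207),.045),('carr right',T(255,367),T(300,245),.045)):
    P=at('top',p,z);Q=at('top',q,z);d=Q-P;print(nm,P,Q,np.degrees(np.arctan2(d[1],d[0])),np.linalg.norm(d))
```

```text
shaft [0.5382 0.1866 0.1032] [0.5377 0.1859 0.107 ] [0.5379 0.1891 0.107 ]
knobtop [0.4968 0.1969 0.1444] [0.497  0.1968 0.145 ] [0.4965 0.1974 0.145 ]
tip [0.6534 0.2229 0.0359] [0.6533 0.2232 0.034 ] [0.6546 0.2219 0.034 ]
clip [0.6968 0.2026 0.0245] [0.6962 0.2021 0.028 ] [0.6952 0.2046 0.028 ]
base right edge [0.4882 0.1481 0.012 ] [0.7743 0.0613 0.012 ] -16.877294875454776 0.29897734027849
carr left edge [0.609  0.2112 0.045 ] [0.6855 0.188  0.045 ] -16.87087018698911 0.0799405404034774
carr right [0.5833 0.1257 0.045 ] [0.6612 0.0988 0.045 ] -19.05053596656164 0.08241371245126623
```

```bash
cat >> h.py <<'E'
from scipy.spatial.transform import Rotation as Ro
def to(X):
    s=bot.sense(); R=Ro.from_rotvec(s['tcp_rot']).as_matrix()
    print('tool axes\n',R.round(4)); print('delta mm tool',(R.T@(np.array(X)-s['eef_pos'])*1000).round(2))
E
python3 - <<'E'
from h import *
to([.4955,.1975,.21]); print(bot.grip_depth)
E
```

```text
tool axes
 [[-0.969   0.2472  0.    ]
 [ 0.2472  0.969  -0.    ]
 [-0.     -0.     -1.    ]]
delta mm tool [-431.3  -311.14   21.27]
-0.0187
```

step_arm --pt "-0.4 -0.29 0 0 0 0 85" --pt "-0.4 -0.29 0 0 0 0 85" --pt "-0.4 -0.29 0 0 0 0 85" --pt "-0.4 -0.29 0 0 0 0 85" --pt "-0.4 -0.29 0 0 0 0 85"

```text
clock: 1.12
eef_pos: [0.3133, 0.4144, 0.2315]
tcp_rot: [0.391, 3.117, 0.001]
contact_force: [0.1, 0.5, 0.6]
opening: 0.085
grip_force: 0.0
```

step_arm --pt "-0.4 -0.29 0 0 0 0 85" --pt "-0.4 -0.29 0 0 0 0 85" --pt "-0.4 -0.29 0 0 0 0 85" --pt "-0.4 -0.29 0 0 0 0 85" --pt "-0.31 -0.21 0 0 0 0 60"

```text
clock: 1.75
eef_pos: [0.4648, 0.2341, 0.2315]
tcp_rot: [0.393, 3.116, 0.0]
contact_force: [0.5, -0.2, -0.0]
opening: 0.0693
grip_force: 0.0
```

Run:
```python
from h import *
to([.4955,.1975,.115]);print(bot.sense()['opening'])
a=snap('top','t1')[140:280,190:370]; b=snap('side','s1')[160:300,250:430]
o=np.vstack([cv2.resize(i,None,fx=3,fy=2.1,interpolation=2) if 0 else cv2.resize(i,(386,300),interpolation=2) for i in(a,b)])
cv2.imwrite('pics/z1.png',o[:,:,::-1])
```

```text
tool axes
 [[-9.687e-01  2.481e-01  6.000e-04]
 [ 2.481e-01  9.687e-01  1.000e-04]
 [-5.000e-04  2.000e-04 -1.000e+00]]
delta mm tool [-38.72 -27.88 116.5 ]
0.0693332252061878
```

View pics/z1.png

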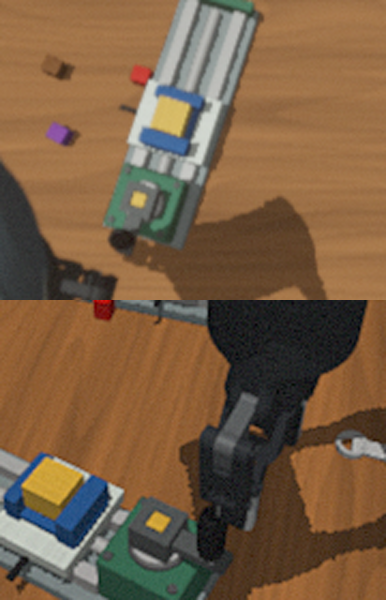

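The gripper is up and left of the handle, the crank is undisturbed, and the arm was still catching up with its target. I'll settle it next.

step_arm --pt "0 0 0.1 0 0 0 60" --pt "0 0 0.1 0 0 0 60" --pt "0 0 0.1 0 0 0 60" --pt "0 0 0 0 0 0 60" --pt "0 0 0 0 0 0 60"

```text
clock: 2.48
eef_pos: [0.4636, 0.2359, 0.2013]
tcp_rot: [0.391, 3.117, 0.0]
contact_force: [0.3, -0.7, 0.7]
opening: 0.0601
grip_force: 0.0
```

Run:
```python
from h import *
to([.4955,.1975,.115])
```

```text
tool axes
 [[-0.9691  0.2468  0.    ]
 [ 0.2468  0.9691 -0.    ]
 [-0.      0.     -1.    ]]
delta mm tool [-40.4  -29.38  86.34]
```

step_arm --pt "-0.2 -0.147 0 0 0 0 60" --pt "-0.204 -0.147 0 0 0 0 60" --pt "0 0 0.15 0 0 0 60" --pt "0 0 0.15 0 0 0 60" --pt "0 0 0 0 0 0 60"

```text
clock: 3.1
eef_pos: [0.4942, 0.1974, 0.1699]
tcp_rot: [-0.39, -3.115, 0.002]
contact_force: [0.3, -0.4, 0.1]
opening: 0.06
grip_force: 0.0
```

Run:
```python
from h import *
to([.4955,.1975,.112])
b=snap('side','s2')[150:310,250:450]
cv2.imwrite('pics/z2.png',cv2.resize(b,(700,560),interpolation=2)[:,:,::-1])
```

```text
tool axes
 [[-9.691e-01  2.467e-01 -2.700e-03]
 [ 2.467e-01  9.691e-01 -7.000e-04]
 [ 2.500e-03 -1.300e-03 -1.000e+00]]
delta mm tool [-1.34  0.44 57.91]
```

View pics/z2.png

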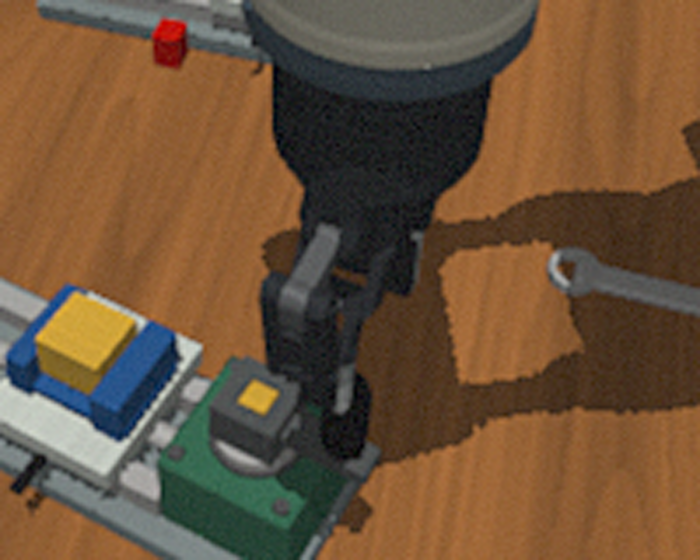

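Run:
```python
from h import *
s=bot.sense();R=Ro.from_rotvec(s['tcp_rot']).as_matrix()
for l in([0,0,0],[0,.03,-.01],[0,-.03,-.01],[0,.03,-.05],[0,-.03,-.05]):
    print(l,(proj('side',s['eef_pos']+R@np.array(l))-[250,150])*3.5)
for z in(.145,.1): print((proj('side',np.array([.4955,.1975,z]))-[250,150])*3.5)
```

```text
[0, 0, 0] [354.55 347.2 ]
[0, 0.03, -0.01] [325.15 386.05]
[0, -0.03, -0.01] [384.65 283.15]
[0, 0.03, -0.05] [329.35 325.85]
[0, -0.03, -0.05] [391.65 221.2 ]
[349.65 381.85]
[344.75 438.9 ]
```

Near finger at crop (325,390), far finger at (400,280), and the handle at (346,415) is midway under the TCP, as projected. I'll descend and close.

step_arm --pt "-0.01 0 0.2 0 0 0 60" --pt "0 0 0.2 0 0 0 60" --pt "0 0 0.18 0 0 0 60" --pt "0 0 0 0 0 0 60" --pt "0 0 0 0 0 0 60"

```text
clock: 3.78
eef_pos: [0.4968, 0.1973, 0.1141]
tcp_rot: [0.391, 3.116, 0.001]
contact_force: [0.3, -0.5, 0.0]
opening: 0.0601
grip_force: 0.0
```

step_arm --pt "0 0 0 0 0 0 30" --pt "0 0 0 0 0 0 20" --pt "0 0 0 0 0 0 15" --pt "0 0 0 0 0 0 15" --pt "0 0 0 0 0 0 15"

```text
clock: 4.4
eef_pos: [0.4967, 0.1971, 0.1138]
tcp_rot: [0.391, 3.116, 0.001]
contact_force: [-2.2, 0.8, 7.5]
opening: 0.0199
grip_force: 58.3
```

step_arm --pt "-0.022 0.139 0 0 0 0 15" --pt "-0.064 0.125 0 0 0 0 15" --pt "0 0 0 0 0 0 15" --pt "0 0 0 0 0 0 15" --pt "0 0 0 0 0 0 15"

```text
clock: 5.03
eef_pos: [0.5119, 0.221, 0.1139]
tcp_rot: [0.391, 3.116, 0.002]
contact_force: [-1.5, 2.5, 6.4]
opening: 0.02
grip_force: 59.0
```

Forces are small, so I'll finish the quarter turn.

step_arm --pt "-0.1 0.1 0 0 0 0 15" --pt "-0.125 0.064 0 0 0 0 15" --pt "-0.139 0.022 0 0 0 0 15" --pt "0 0 0 0 0 0 15" --pt "0 0 0 0 0 0 15"

```text
clock: 5.65
eef_pos: [0.5524, 0.23, 0.114]
tcp_rot: [0.391, 3.115, 0.002]
contact_force: [1.7, 2.2, 4.9]
opening: 0.0199
grip_force: 59.1
```

Run:
```python
from h import *
b=snap('side','s3')[170:310,200:400]
cv2.imwrite('pics/z3.png',cv2.resize(b,(800,560),interpolation=2)[:,:,::-1])
```

```text
(no output)
```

View pics/z3.png

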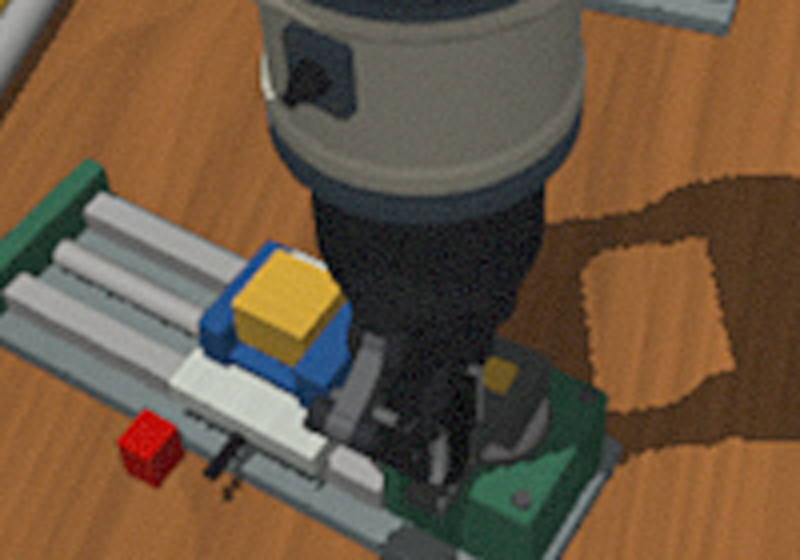

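The crank is still flush on its square (crop (500,375)), and the carriage has begun to move: the pointer at (220,460) is nearer the red clip at (150,447). I'll continue.

step_arm --pt "-0.139 -0.022 0 0 0 0 15" --pt "-0.125 -0.064 0 0 0 0 15" --pt "-0.1 -0.1 0 0 0 0 15" --pt "-0.064 -0.125 0 0 0 0 15" --pt "-0.022 -0.139 0 0 0 0 15"

```text
clock: 6.32
eef_pos: [0.5847, 0.1746, 0.1139]
tcp_rot: [0.391, 3.115, 0.002]
contact_force: [-2.0, 4.9, 4.7]
opening: 0.0198
grip_force: 59.1
```

step_arm --pt "0.022 -0.139 0 0 0 0 15" --pt "0.064 -0.125 0 0 0 0 15" --pt "0.1 -0.1 0 0 0 0 15" --pt "0.125 -0.064 0 0 0 0 15" --pt "0.139 -0.022 0 0 0 0 15"

```text
clock: 6.95
eef_pos: [0.5296, 0.1424, 0.1139]
tcp_rot: [0.392, 3.115, 0.002]
contact_force: [6.1, 11.4, 0.4]
opening: 0.0198
grip_force: 59.0
```

step_arm --pt "0.139 0.025 0.005 0 0 0 15" --pt "0.125 0.067 0 0 0 0 15" --pt "0.1 0.1 0 0 0 0 15" --pt "0.064 0.125 0 0 0 0 15" --pt "0.022 0.139 0 0 0 0 15"

```text
clock: 7.58
eef_pos: [0.4967, 0.1976, 0.1135]
tcp_rot: [0.391, 3.116, -0.0]
contact_force: [4.1, -5.0, 9.1]
opening: 0.0206
grip_force: 60.1
```

step_arm --pt "-0.022 0.139 0 0 0 0 15" --pt "-0.064 0.125 0 0 0 0 15" --pt "-0.1 0.1 0 0 0 0 15" --pt "-0.125 0.064 0 0 0 0 15" --pt "-0.139 0.022 0 0 0 0 15"

```text
clock: 8.2
eef_pos: [0.5519, 0.2306, 0.1137]
tcp_rot: [0.39, 3.116, 0.001]
contact_force: [-3.3, -1.7, 11.9]
opening: 0.0196
grip_force: 60.5
```

step_arm --pt "-0.139 -0.022 0 0 0 0 15" --pt "-0.125 -0.064 0 0 0 0 15" --pt "-0.1 -0.1 0 0 0 0 15" --pt "-0.064 -0.125 0 0 0 0 15" --pt "-0.022 -0.139 0 0 0 0 15"

```text
clock: 8.82
eef_pos: [0.585, 0.1752, 0.1137]
tcp_rot: [0.391, 3.115, 0.002]
contact_force: [-0.1, 4.1, 9.2]
opening: 0.0199
grip_force: 60.1
```

step_arm --pt "0.022 -0.139 0 0 0 0 15" --pt "0.064 -0.125 0 0 0 0 15" --pt "0.1 -0.1 0 0 0 0 15" --pt "0.125 -0.064 0 0 0 0 15" --pt "0.139 -0.022 0 0 0 0 15"

```text
clock: 9.45
eef_pos: [0.53, 0.1424, 0.1137]
tcp_rot: [0.392, 3.114, 0.001]
contact_force: [4.3, 5.5, 6.4]
opening: 0.0197
grip_force: 60.0
```

step_arm --pt "0.139 0.022 0 0 0 0 15" --pt "0.125 0.064 0 0 0 0 15" --pt "0.1 0.1 0 0 0 0 15" --pt "0.064 0.125 0 0 0 0 15" --pt "0.022 0.139 0 0 0 0 15"

```text
clock: 10.07
eef_pos: [0.4967, 0.1976, 0.1135]
tcp_rot: [0.391, 3.116, -0.0]
contact_force: [4.4, -4.2, 9.9]
opening: 0.0203
grip_force: 60.1
```

Run:
```python
from h import *
a=snap('top','t4')[150:220,225:295]; b=snap('side','s4')[240:340,190:340]
o=np.hstack([cv2.resize(a,(420,420),interpolation=2)[:,:300],np.vstack([cv2.resize(b,(480,320),interpolation=2),np.zeros((100,480,3),np.uint8)])])
cv2.imwrite('pics/z4.png',o[:,:,::-1])
```

```text
(no output)
```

View pics/z4.png

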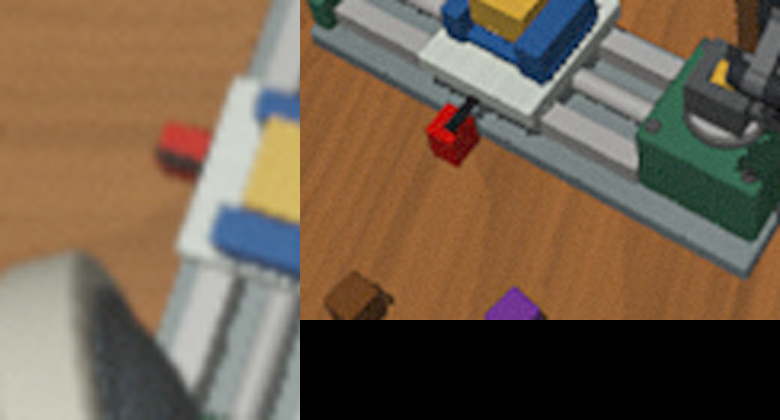

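Run:
```python
from h import *
u=np.array([np.cos(np.radians(-17)),np.sin(np.radians(-17)),0]);v=np.array([-u[1],u[0],0])
for n,p,z in(('top',(246.5,190),.034),('side',(254.7,289.8),.034),('top',(252.5,176.4),.034),('side',(190+155/3.2,240+128/3.2),.034)):
    X=at(n,p,z);print('tip',n,X,X@u,X@v)
for s in('0','4'):
  for n,w in(('top',(slice(160,190),slice(240,262))),('side',(slice(268,298),slice(222,252)))):
    im=cv2.imread(f'pics/{n}{s}.png')[w].astype(int); m=(im[:,:,2]>90)&(im[:,:,1]<60)&(im[:,:,0]<60) if n=='top' else (im[:,:,2]>60)&(im[:,:,1]<45)&(im[:,:,0]<45)&(im[:,:,2]>2*im[:,:,1])
    y,x=np.nonzero(m); print(s,n,len(x),x.min()+w[1].start,x.max()+w[1].start,y.min()+w[0].start,y.max()+w[0].start)
    for q,lab in((np.array([x.mean()+w[1].start,y.mean()+w[0].start]),'mean'),):
        for z in(.028,.014): X=at(n,q,z);print(lab,z,X,X@u,X@v)
# projected clip models
for n in('top','side'):
  for a in(.606,.608,.610):
    pts=[proj(n,u*(a+i*.01)+v*(.397+j*.011)+[0,0,z]) for z in(0,.028) for i in(-1,1) for j in(-1,1)]
    P=np.array(pts);print(n,a,P.min(0),P.max(0))
```

```text
tip top [0.6533 0.2232 0.034 ] 0.5594965325765361 0.40445365622631346
tip side [0.6546 0.2219 0.034 ] 0.5611198119754276 0.40359054325970106
tip top [0.689  0.2091 0.034 ] 0.5977590534010071 0.4014074290258363
tip side [0.6897 0.2098 0.034 ] 0.5982238065368753 0.40228150254831635
0 top 14 252 260 172 179
mean 0.028 [0.6913 0.202  0.028 ] 0.6020343934432536 0.3952901201793611
mean 0.014 [0.6947 0.2046 0.014 ] 0.6045256631812488 0.3987705763409223
0 side 211 229 245 273 291
mean 0.028 [0.6927 0.2105 0.028 ] 0.6008880606114586 0.4038280309916587
mean 0.014 [0.698  0.2028 0.014 ] 0.6082077379444277 0.39801405440577386[ WARN:0@0.201] global loadsave.cpp:275 findDecoder imread_('pics/top4.png'): can't open/read file: check file path/integrity
Traceback (most recent call last):
TypeError: 'NoneType' object is not subscriptable
```

Run:
```python
from h import *
from scipy.optimize import minimize
u=np.array([np.cos(np.radians(-17)),np.sin(np.radians(-17)),0]);v=np.array([-u[1],u[0],0])
M={}
for n,w in(('top',(160,190,240,268)),('side',(262,300,220,254))):
    im=cv2.imread(f'pics/{n}0.png')[w[0]:w[1],w[2]:w[3]].astype(int)
    M[n]=(((im[:,:,2]>1.8*im[:,:,1])&(im[:,:,2]>1.8*im[:,:,0])&(im[:,:,2]>50)).astype(float),w); print(n,M[n][0].sum())
def cost(p,ns,K=8):
    c=0
    for n in ns:
        m,w=M[n]
        P=np.array([proj(n,u*(p[0]+i*.01)+v*(p[1]+j*.011)+[0,0,z]) for z in(0,.028) for i in(-1,1) for j in(-1,1)])
        h=cv2.convexHull(((P-[w[2],w[0]]+.5)*K*16-8).astype(np.int32))
        b=np.zeros((m.shape[0]*K,m.shape[1]*K),np.float32); cv2.fillConvexPoly(b,h,1,shift=4)
        c+=((cv2.resize(b,m.shape[::-1],interpolation=cv2.INTER_AREA)-m)**2).sum()
    return c
for ns in(('top',),('side',),('top','side')):
    g=[(cost((a,b),ns),a,b) for a in np.arange(.598,.616,.0005) for b in np.arange(.388,.408,.001)]
    print(ns,np.round(min(g),4))
```

```text
top 72.0
side 226.0Traceback (most recent call last):
  File "<stdin>", line 18, in <module>
  File "<stdin>", line 12, in cost
  File "h.py", line 12, in proj
    c=cams.calibration(n); f=200/np.tan(np.radians(c['fovy'])/2)
ValueError: time passes only in moves, steps and waits
```

Run:
```python
from h import *
import h
C={n:cams.calibration(n) for n in('top','side')}
class K_: calibration=staticmethod(lambda n:C[n])
h.cams=K_
u=np.array([np.cos(np.radians(-17)),np.sin(np.radians(-17)),0]);v=np.array([-u[1],u[0],0])
M={}
for n,w in(('top',(160,190,240,268)),('side',(262,300,220,254))):
    im=cv2.imread(f'pics/{n}0.png')[w[0]:w[1],w[2]:w[3]].astype(int)
    M[n]=(((im[:,:,2]>1.8*im[:,:,1])&(im[:,:,2]>1.8*im[:,:,0])&(im[:,:,2]>50)).astype(float),w)
def cost(p,ns,K=8):
    c=0
    for n in ns:
        m,w=M[n]
        P=np.array([proj(n,u*(p[0]+i*.01)+v*(p[1]+j*.011)+[0,0,z]) for z in(0,.028) for i in(-1,1) for j in(-1,1)])
        hh=cv2.convexHull(((P-[w[2],w[0]]+.5)*K*16-8).astype(np.int32))
        b=np.zeros((m.shape[0]*K,m.shape[1]*K),np.float32); cv2.fillConvexPoly(b,hh,1,shift=4)
        c+=((cv2.resize(b,m.shape[::-1],interpolation=cv2.INTER_AREA)-m)**2).sum()
    return c
for ns in(('top',),('side',),('top','side')):
    g=[(cost((a,b),ns),a,b) for a in np.arange(.598,.616,.0005) for b in np.arange(.388,.408,.001)]
    print(ns,np.round(min(g),4))
```

```text
('top',) [21.5039  0.6075  0.401 ]
('side',) [22.9578  0.608   0.398 ]
('top', 'side') [47.5076  0.608   0.399 ]
```

About 8 mm is left, so I'll turn another 144° (8 rows) and check again.

step_arm --pt "-0.022 0.139 0 0 0 0 15" --pt "-0.064 0.125 0 0 0 0 15" --pt "-0.1 0.1 0 0 0 0 15" --pt "-0.125 0.064 0 0 0 0 15" --pt "-0.139 0.022 0 0 0 0 15"

```text
clock: 10.8
eef_pos: [0.5518, 0.2306, 0.1136]
tcp_rot: [0.39, 3.116, 0.001]
contact_force: [-3.1, -0.9, 10.5]
opening: 0.0196
grip_force: 60.5
```

step_arm --pt "-0.139 -0.022 0 0 0 0 15" --pt "-0.125 -0.064 0 0 0 0 15" --pt "-0.1 -0.1 0 0 0 0 15" --pt "0 0 0 0 0 0 15" --pt "0 0 0 0 0 0 15"

```text
clock: 11.42
eef_pos: [0.5832, 0.2027, 0.1137]
tcp_rot: [0.391, 3.114, 0.001]
contact_force: [2.8, -1.0, 9.9]
opening: 0.02
grip_force: 60.4
```

Run:
```python
from h import *
a=snap('top','t5')[155:205,235:275]; b=snap('side','s5')[255:305,215:265]
o=np.hstack([cv2.resize(a,(400,500),interpolation=2),cv2.resize(b,(400,400),interpolation=2)[:,:].copy().repeat(1,0) if 0 else np.vstack([cv2.resize(b,(400,400),interpolation=2),np.zeros((100,400,3),np.uint8)])])
cv2.imwrite('pics/z5.png',o[:,:,::-1])
```

```text
(no output)
```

View pics/z5.png

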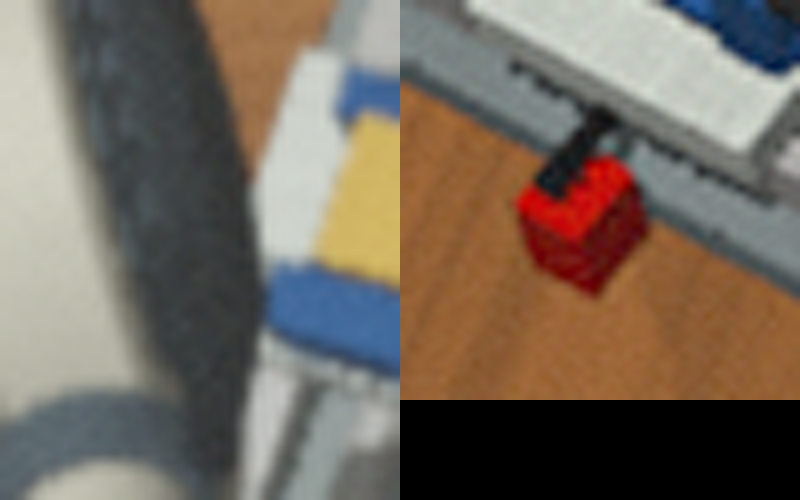

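Run:
```python
from h import *
u=np.array([np.cos(np.radians(-17)),np.sin(np.radians(-17)),0]);v=np.array([-u[1],u[0],0])
X=at('side',(215+155/8-.5,255+186/8-.5),.034);print(X@u,X@v)
X=at('side',(215+155/8,255+186/8),.034);print(X@u,X@v)
for a in(.600,.604,.608,.612): print(a,(proj('side',u*a+v*.402+[0,0,.034])-[214.5,254.5])*8+[400,0])
# clip top corners
for i in(-1,1):
  for j in(-1,1): print(i,j,(proj('side',u*(.608+i*.01)+v*(.399+j*.011)+[0,0,.028])-[214.5,254.5])*8+[400,0])
```

```text
0.6082308919315237 0.40272674619421933
0.6067830355554659 0.4030160763072539
0.6 [585.6 200. ]
0.604 [572. 192.]
0.608 [557.6 184. ]
0.612 [544.  176.8]
-1 -1 [636. 172.]
-1 1 [574.4 244.8]
1 -1 [566.4 134.4]
1 1 [504.8 205.6]
```

The pointer tip reads along-slide 0.607–0.608 and the clip centre 0.607–0.608, so it is centred within about 1 mm. I'll release and rise.

step_arm --pt "0 0 0 0 0 0 30" --pt "0 0 0 0 0 0 45" --pt "0 0 0 0 0 0 45" --pt "0 0 0 0 0 0 45" --pt "0 0 -0.1 0 0 0 45"

```text
clock: 12.15
eef_pos: [0.5815, 0.2029, 0.1225]
tcp_rot: [-0.391, -3.116, 0.001]
contact_force: [-0.3, 0.6, -0.2]
opening: 0.0449
grip_force: 0.0
```

step_arm --pt "0 0 -0.3 0 0 0 45" --pt "0 0 -0.3 0 0 0 45" --pt "0 0 -0.3 0 0 0 45" --pt "0 0 -0.3 0 0 0 45" --pt "0 0 0 0 0 0 45"

```text
clock: 12.78
eef_pos: [0.5832, 0.2033, 0.2458]
tcp_rot: [0.391, 3.113, 0.003]
contact_force: [-0.0, 0.2, -0.6]
opening: 0.045
grip_force: 0.0
```

step_arm --pt "0.4 0 0 0 0 0 45" --pt "0.4 0 0 0 0 0 45" --pt "0.4 0 0 0 0 0 45" --pt "0.4 0 0 0 0 0 45" --pt "0 0 0 0 0 0 45"

```text
clock: 13.4
eef_pos: [0.4243, 0.2428, 0.2426]
tcp_rot: [-0.388, -3.116, 0.001]
contact_force: [-0.1, -0.3, -0.9]
opening: 0.0449
grip_force: 0.0
```

Run:
```python
from h import *
a=snap('top','t6')[140:260,220:310]; b=snap('side','s6')[205:330,185:365]
o=np.hstack([cv2.resize(a,(420,560),interpolation=2)[:,:360],np.vstack([cv2.resize(b,(430,299),interpolation=2),np.zeros((261,430,3),np.uint8)])])
cv2.imwrite('pics/z6.png',o[:,:,::-1])
```

```text
(no output)
```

View pics/z6.png

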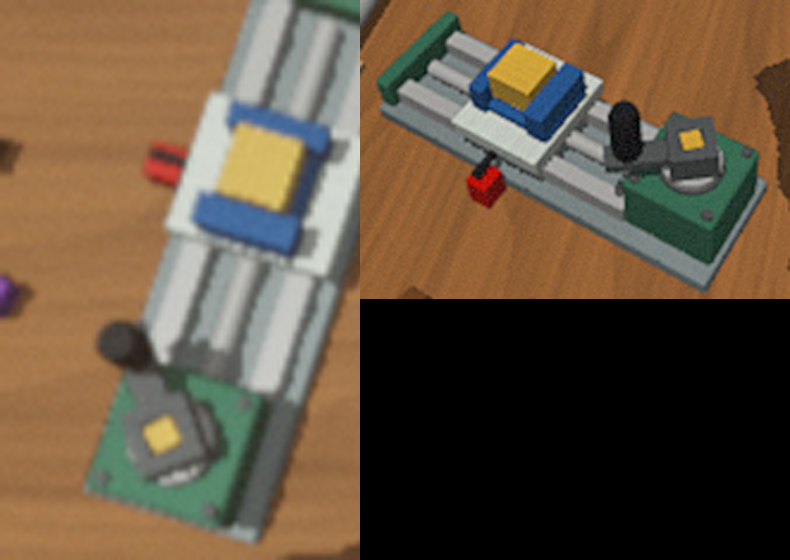

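The pointer strip lies across the middle of the red clip (top crop (165,157)). The crank is seated and free, and the arm is clear.

```bash
python3 -c "
from station import bot
print(bot.job_done())"
```

```text
the job is handed in; nothing more can be done
None
```

The blue-vise slide's crank was turned about 2.4 turns clockwise. Its pointer now stands over the red clip, centred to within about 1 mm in the images. The crank is seated and released, the other slide was not touched, and the job was handed in at about 13.5 s.

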